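Book a sharps box in at the bay with the hand scanner

TASK

Push the sharps box along the worktop, without lifting or tipping it, into the booking bay until it stands fully home and flush against the back stop. Then take the hand scanner and aim its window squarely at the centre of the barcode label from about 8 cm away, hold it still there for two seconds without touching the box with it, and lay it back down flat and lengthwise on its mat, wholly on the mat and not dropped. Leave the box home and everything else where it is.

Things in the scene. Friction and masses are not known exactly. Their poses are not given: they have to be found in the camera images.
- sharps_box: Upright yellow container with red lid, about 0.45 kg, barcode label on its -x face. Body 68 (x) by 100 (y) mm, 105 high; the lid juts out 3 mm from z = 103 to 113, a flat flap reaches 116. Origin: centre of its underside; z up. It slides on the worktop. At the start it stands before the bay's mouth: in the bay's frame x = -160 to -130 mm, y within 15 mm, turned at most 0.12 rad.
- label (a point): Centre of the white barcode label (60 wide, 46 high, mm) on the box's -x face: 36 mm in front (-x) of the box's origin, 60 mm above its underside. Axes as the box's; -x points straight out of the label.
- bay: Fixed dark steel booking bay: back stop (45 mm high, 146 wide) and two side rails 16 mm high. Origin: on the worktop, where the box's origin comes when fully home. +x: the way the box is pushed in; home, the box's x is along it and the label faces the open end. Stop face at x = +34 mm; straight rails x = -43 to +34, inner faces 120 apart; flared ends to x = -86, about 149 apart there.
- mat: Fixed flat grey mat for the scanner, 240 (x) by 120 (y) by 4 mm thick. Origin: centre of its underside, on the worktop; x along its length.
- scanner: Black hand scanner, 189x66x70 mm, 0.16 kg, lying on its side on the mat. Origin: centre of its underside; z up. Handle along x: x = -22 to 78 mm, y = -19 to 11, z = 0 to 27; grip it across y; nothing to press, it reads by itself. Head: x = -92 to -32, y = -28 to 28, z = 0 to 70, most of the weight (centre of mass x = -37). It looks along its own -x. Cord stub to x = 95.
- scanner_window (a point): Centre of the scanner's reading window, in the front of the head: at (-92, 0, +35) mm from the scanner's origin. Axes as the scanner's; it looks along -x.
- timer: Bystander, loose: white desk timer, 66x62x20 mm. Origin: centre of its underside. To be left alone.
- calculator: Bystander, loose: grey pocket calculator, 108x66x12 mm. Origin: centre of its underside. To be left alone.
- tape_roll: Bystander, loose: roll of masking tape lying flat, 62x62x13 mm. Origin: centre of its underside. To be left alone.
- lancet_box: Bystander, loose: small carton, 44x60x46 mm. Origin: centre of its underside. To be left alone.
- forceps: Bystander, loose: steel forceps lying flat, 122x11x9 mm. Origin: centre of its underside. To be left alone.

How it is judged (in metres and radians):
On the way, in this order (a step that is already met when the one before it is completed fails the run):
1. the sharps box stands fully home in the bay, pushed square against the back stop (x of sharps_box in the frame of bay between -0.007 and 0.01 m and y of sharps_box in the frame of bay between -0.014 and 0.014 m and angle between the x axis of sharps_box and the x axis of bay, either way round below 0.09 rad and angle between sharps_box's own z axis and vertical below 0.08 rad and linear speed of sharps_box below 0.02 m/s), for 0.3 s.
2. the held scanner looks squarely at the middle of the label from 5 to 12 cm and is held still for 1 s, the box being home (x of sharps_box in the frame of bay between -0.007 and 0.01 m and y of sharps_box in the frame of bay between -0.014 and 0.014 m and angle between the x axis of sharps_box and the x axis of bay, either way round below 0.09 rad and angle between sharps_box's own z axis and vertical below 0.08 rad and x of scanner_window in the frame of label between -0.12 and -0.05 m and y of label in the frame of scanner_window between -0.015 and 0.015 m and z of label in the frame of scanner_window between -0.015 and 0.015 m and angle between the x axis of scanner and the x axis of sharps_box, either way round below 0.2 rad and linear speed of scanner below 0.03 m/s and angular speed of scanner below 0.3 rad/s and contact force between the fingers and scanner above 0.3 N), for 1 s.
At the end, for the whole second after the job is handed in: The box still stands home: origin within 7 mm of the bay's origin along x, 14 mm across, turned less than 0.09 rad. The scanner lies at rest, flat on the mat on the same side as at first: origin within 40 mm (along) and 35 mm (across) of the mat's centre, its length within 0.3 rad of the mat's (all of step 1 and x of scanner in the frame of mat between -0.04 and 0.04 m and y of scanner in the frame of mat between -0.035 and 0.035 m and z of scanner in the frame of mat below 0.012 m and angle between scanner's own z axis and vertical below 0.1 rad and angle between the x axis of scanner and the x axis of mat, either way round below 0.3 rad and linear speed of scanner below 0.02 m/s); the robot touches nothing.
It fails at once if the sharps box is lifted off the worktop (2 cm) or tipped (height (world z) of sharps_box above 0.02 m or angle between sharps_box's own z axis and vertical above 0.3 rad).
It fails at once if the scanner bumps the sharps box (contact force between scanner and sharps_box above 2 N).
It fails at once if the scanner is let fall: in the air, more than 3 cm up, touched by nothing (height (world z) of scanner above 0.035 m and contact force between scanner and anything else below 0.01 N).
It fails at once if a bystander is moved by more than 3 cm (distance of any of timer, calculator, tape_roll, lancet_box, forceps from where it was at the start of the episode above 0.03 m).
It also fails if it takes over 66 s, if anything falls off the work surface, if the arm or the gripper's body presses on something with over 40 N, if the wrist force passes 120 N, or if a joint passes its speed limit or range.

ROBOT

A 6-joint arm with a two-finger parallel gripper is mounted at the origin on a cart in front of the work surface, level with it; the furniture and walls round the work are solid. World frame = base frame: x ahead of the robot, y to its left, z up, the work surface at z = 0. Lengths are in m, angles in degrees, forces in N, time in s.
With the tool pointing down it reaches from about 0.2 to 0.875 m from the base axis. Payload 3.4 kg.
Tool frame: the origin (TCP) lies at the very end of the fingers, on their centre line; the grasp point (between the pads) lies bot.grasp_offset behind it (bot.grasp_offset is the distance from the TCP to the grasp point, in m); z points along the fingers, y is the line along which they close (so a half turn about z gives the same grasp; the last joint's range is limited). The gripper opens to 94 mm and grips with 3 to 60 N. Pads are 16 mm wide; open, the fingers measure 119 mm over their backs; the gripper's body (75 mm by 177 mm) begins 78 mm behind the grasp point.
Start: joints at [56.436, 15.808, 86.224, -0, 77.962, -6.933], TCP at [0.258, 0.514, 0.205] pointing down, gripper open.
Joint ranges: [-165.64, 165.64], [-43.16, 119.46], [12.63, 154.43], [-67.54, 247.53], [6.08, 155.33], [-154.97, 154.97]. Speed limits (degrees/s): [147.25, 147.25, 180, 180, 180, 180].

INTERFACE

Orientations are given as [roll, pitch, yaw] about the fixed x, y, z axes, in that order (R = Rz(yaw) Ry(pitch) Rx(roll)).
In Python, from workcell import bot gives the robot as it stands. The module is installed in compiled form; this text tells all that it offers.
- The arm moves only by the shell command python3 -m crank 'ROWS' [FORCE]. ROWS is a JSON object of lists of equal length, an entry for each row: "travel": the shift along the tool's x, y, z in cm, a list of three; "turn": the turn, a rotation vector about the tool's x, y, z in rad, a list of three; "gripper": the closure, from 0 (fully open) to 1 (shut). A call has exactly 10 rows; each row is the pose to reach, as a shift and turn from the pose commanded when the call began, along the tool's axes at that moment; what a row does not reach only later rows make up. A row lasts 1/12 s, in which the tool goes at most 41.7 mm and 7.16 degrees, less where a joint would pass 70% of its speed; a pose out of reach is approached as far as the arm can. A call with a gripper value outside its range is refused whole. The fingers move at their own pace and stop on an object; FORCE is the grip in N (left out, the last holds). Time passes only in rows, so rows that repeat a pose let the fingers close, or fill a call up. It gives the time, the measured TCP pose, the force, the opening and the grip force at its end, in the units of the state.
- bot.state(): the state, without advancing time (a new reading comes with each control period).
- bot.read_camera(name): name is "scene" or "top"; returns the picture (384x512x3 uint8, red, green, blue); there is no depth.
- bot.camera_params(name): a dict with "mtx" (3x3 intrinsics, pixels), "D" ([k1, k2, p1, p2, k3] as OpenCV has them; the pictures are not rectified), "R" (3x3) and "t" (3): a world point X has camera coordinates R X + t. Camera axes: x right, y down, z forward; pixel columns grow to the right and rows downward; lengths in m; the calibration is good to about 2 mm. A picture is of the moment at which its call begins. camera_params takes no time and is no camera call.
- bot.sign_off(): hands the job in; it is judged then, once.
The state is a dict: "time": time; "q": joint angles; "qvel": joint speeds; "effort": joint torques, N m; "ee_pos": TCP position; "orientation": TCP orientation; "ft_force": force on the tool from outside, world axes, zero at the start; "ft_torque": the same for the moment, N m; "width": finger opening in m; "grasp_force": force on a finger pad.
Only numpy, scipy, OpenCV 4.12 (cv2) and the standard library are available. Lean on these libraries where they do the work, as an engineer would, in place of code of your own. Each camera call takes 0.05 s, during which the arm holds its last target. There are 200 camera calls.

## Working session

There is one attempt and no reset: what is moved stays moved. The work goes in short steps, Python scripts to look and compute and a shell command to move; the robot and the scene stay as the last step left them, time stands still between calls to the robot, and variables do not carry over. Pictures are saved under pics/ and viewed, at most 10 in all, crops included, and the job is handed in when it is done.

```bash
mkdir -p pics
python3 - <<'E'
from workcell import bot
import cv2
for n in("scene","top"):
    cv2.imwrite(f"pics/{n}0.png",cv2.resize(bot.read_camera(n)[:,:,::-1],(800,600),interpolation=cv2.INTER_CUBIC))
    p=bot.camera_params(n);print(n,p)
s=bot.state();print(s,bot.grasp_offset)
E
```

```text
scene {'mtx': array([[376.6942967 ,   0.        , 250.35698967],
       [  0.        , 376.6942967 , 191.49417828],
       [  0.        ,   0.        ,   1.        ]]), 'D': array([0.03697925, 0.        , 0.        , 0.        , 0.        ]), 'R': array([[ 0.70403016, -0.70991798,  0.01892074],
       [-0.31264973, -0.33375836, -0.88930057],
       [ 0.63764542,  0.62017886, -0.45693161]]), 't': array([-0.48760717,  0.21125552,  0.81362595])}
top {'mtx': array([[408.89515686,   0.        , 262.56401962],
       [  0.        , 408.89515686, 188.30571929],
       [  0.        ,   0.        ,   1.        ]]), 'D': array([-0.12106507,  0.        ,  0.        ,  0.        ,  0.        ]), 'R': array([[-0.02489316, -0.9994058 , -0.0238408 ],
       [-0.99177358,  0.02768433, -0.12497501],
       [ 0.12556076,  0.02053366, -0.99187341]]), 't': array([-0.09236007,  0.57342346,  1.08239077])}
{'time': 0.1, 'q': array([ 5.64373745e+01,  1.58436089e+01,  8.62887172e+01, -1.25486724e-03,
        7.79618713e+01, -6.93461046e+00]), 'qvel': array([-0.00462806, -0.09007645, -0.14774855,  0.08317928,  0.03408283,
       -0.02612777]), 'effort': array([ 3.89002107e-04, -4.05454409e+01, -2.37779117e+01,  7.02527398e-02,
        2.98722542e-02, -3.81935456e-05]), 'ee_pos': array([0.25745245, 0.51356265, 0.2046899 ]), 'orientation': array([-1.79906344e+02, -1.01551967e-02,  1.53372239e+02]), 'ft_force': array([ 0.66184392,  1.63454269, -0.54290006]), 'ft_torque': array([ 0.03701813,  0.00270969, -0.01756317]), 'grasp_force': 0.0, 'width': 0.09394362450255929} 0.0188
```

View pics/scene0.png

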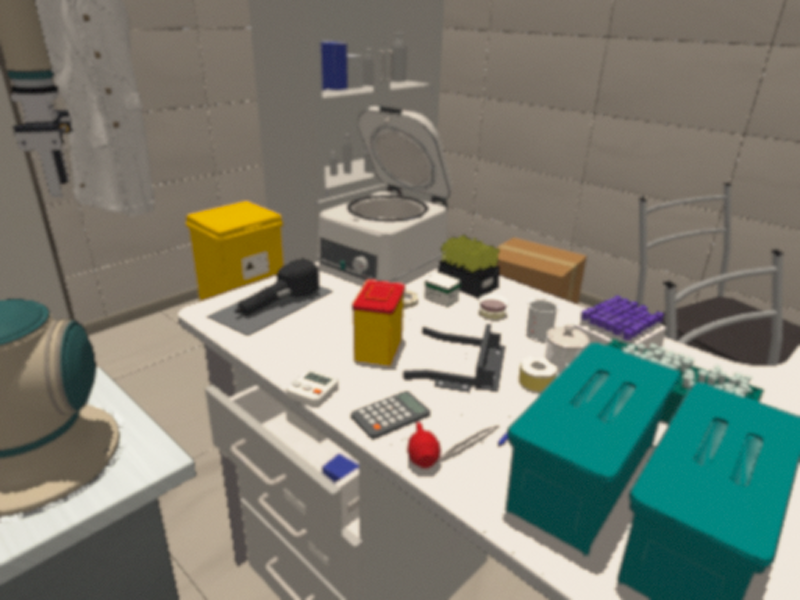

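View pics/top0.png

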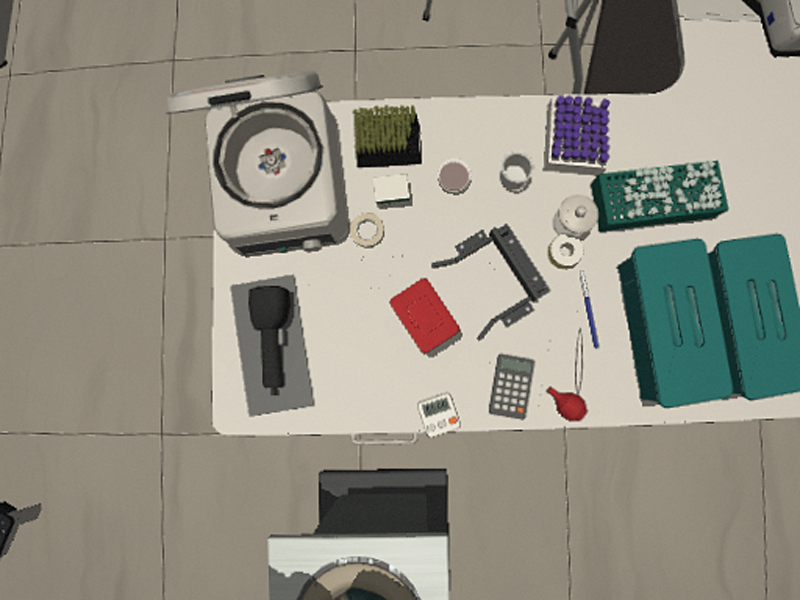

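The scene view shows the scanner on its mat (left), the box with red lid before the bay. In the top view (800 px wide) the box lid is at (425,315), the bay stop at (520,263), and the scanner at (270,335). I'll take enlarged crops next.

```bash
cat > h.py <<'E'
import numpy as np,cv2
from workcell import bot
def ray(n,uv,z):
    p=bot.camera_params(n);uv=np.array(uv,float).reshape(-1,1,2)
    a=cv2.undistortPoints(uv,p["mtx"],p["D"]).reshape(-1,2)
    d=np.c_[a,np.ones(len(a))]@p["R"];c=-p["R"].T@p["t"]
    return c+d*((np.reshape(z,(-1,1))-c[2])/d[:,2:])
def proj(n,X):
    p=bot.camera_params(n);return cv2.projectPoints(np.array(X,float).reshape(-1,3),cv2.Rodrigues(p["R"])[0],p["t"],p["mtx"],p["D"])[0].reshape(-1,2)
E
python3 - <<'E'
from h import *
im=bot.read_camera("top")[:,:,::-1]
cv2.imwrite("pics/c1.png",cv2.resize(im[135:235,240:365],(800,640))[:600] if 0 else cv2.resize(im[137:232,240:360],None,fx=6.25,fy=6.25,interpolation=cv2.INTER_CUBIC))
cv2.imwrite("pics/c2.png",cv2.resize(im[170:275,135:215],None,fx=5.5,fy=5.5,interpolation=cv2.INTER_CUBIC))
E
```

```text
(no output)
```

View pics/c1.png

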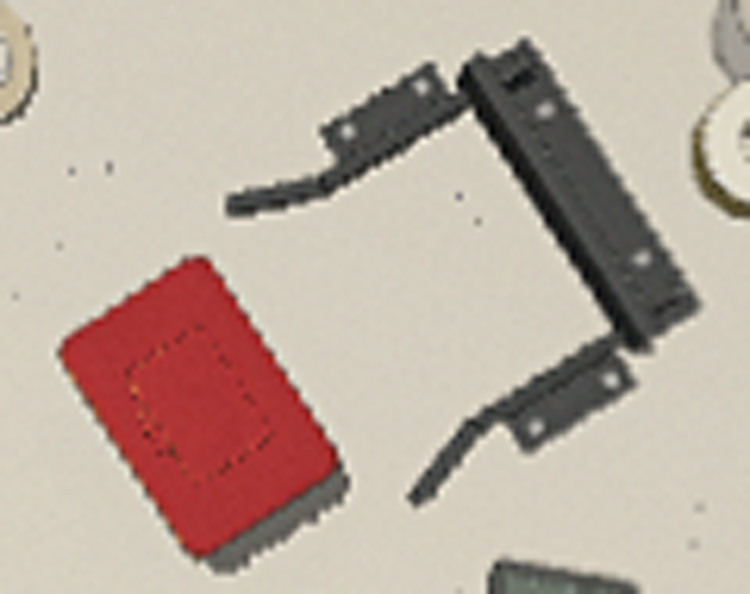

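View pics/c2.png

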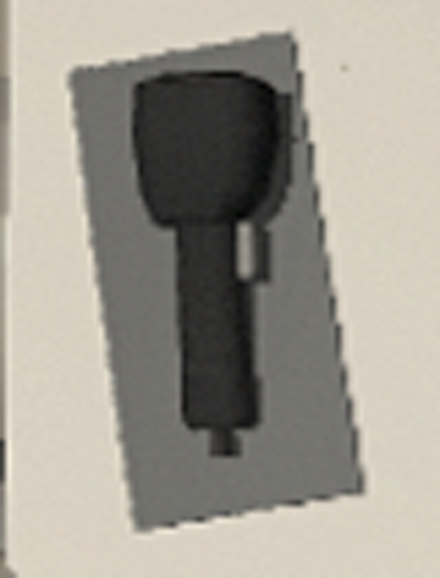

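The crop shows the lid corners at about (60,350), (205,258), (343,468), (197,557). The stop's foot line runs (462,88)–(622,342), with rails on either side. The mat corners are (70,72), (293,32), (365,490), (138,532); the scanner handle ends at (222,428) and the head front is at row 72.

Run:
```python
from h import *
f1=lambda a:(np.array(a,float)+.5)/6.25-.5+[240,137]
f2=lambda a:(np.array(a,float)+.5)/5.5-.5+[135,170]
def ang(v):return np.degrees(np.arctan2(v[1],v[0]))
L=ray("top",f1([(60,350),(205,258),(343,468),(197,557)]),.113)
e=(L[1]-L[0]+L[2]-L[3]);w=(L[1]-L[2]+L[0]-L[3])
c=L.mean(0);print("box",c,"xdir",ang(e),"ydir",ang(w),np.linalg.norm(e)/2,np.linalg.norm(w)/2)
S=ray("top",f1([(462,88),(622,342)]),0);w=S[0]-S[1]
print("stop",S,np.linalg.norm(w),"yaw from stop",ang(w)-90)
R=ray("top",f1([(330,190),(466,108),(477,420),(606,339),(228,208),(420,502)]),[.016]*6)
print("rails",R.round(4),ang(R[1]-R[0]),ang(R[3]-R[2]))
yaw=np.radians((ang(w)-90+ang(R[1]-R[0])+ang(R[3]-R[2]))/3);x=np.array([np.cos(yaw),np.sin(yaw)]);y=np.array([-x[1],x[0]])
mid=(R[0]+R[1]+R[2]+R[3])[:2]/4
o=x*(S.mean(0)[:2]@x-.034)+y*(mid@y);print("bay yaw",np.degrees(yaw),"o",o, "halfgap",((R[0]+R[1]-R[2]-R[3])[:2]/4)@y)
print("rail in bay",[( ((r[:2]-o)@x).round(4),((r[:2]-o)@y).round(4)) for r in R],"S",[( ((r[:2]-o)@x).round(4),((r[:2]-o)@y).round(4)) for r in S])
print("box in bay",(c[:2]-o)@x,(c[:2]-o)@y)
M=ray("top",f2([(70,72),(293,32),(365,490),(138,532)]),.004);print("mat",M.mean(0),ang(M[0]-M[3]),ang(M[1]-M[2]))
H=ray("top",f2([(214.5,300),(221.5,415),(222,428),(225,455),(208,72),(138,130),(278,130)]),[.02,.02,.018,.018,.06,.035,.035]);print("scan",H.round(4),ang(H[1]-H[0]),ang(H[3]-H[4]))
```

```text
box [ 0.52585428 -0.13143234  0.113     ] xdir -59.57501241223494 ydir 31.72080816302781 0.06942582679890888 0.10134407126181832
stop [[ 0.67929908 -0.25465242  0.        ]
 [ 0.56069297 -0.32197123  0.        ]] 0.13637900044666582 yaw from stop -60.42149169982983
rails [[ 0.6309 -0.1919  0.016 ]
 [ 0.6666 -0.2543  0.016 ]
 [ 0.526  -0.2534  0.016 ]
 [ 0.5604 -0.3122  0.016 ]
 [ 0.624  -0.1461  0.016 ]
 [ 0.4905 -0.2268  0.016 ]] -60.24269401421792 -59.668068506716644
bay yaw -60.11075140692146 o [ 0.6002726  -0.26043224] halfgap 0.06063022318856081
rail in bay [(np.float64(-0.0441), np.float64(0.0607)), (np.float64(0.0277), np.float64(0.0605)), (np.float64(-0.0431), np.float64(-0.0609)), (np.float64(0.025), np.float64(-0.0604)), (np.float64(-0.0873), np.float64(0.0776)), (np.float64(-0.0839), np.float64(-0.0785))] S [(np.float64(0.0344), np.float64(0.0714)), (np.float64(0.0336), np.float64(-0.065))]
box in bay -0.14892617708602188 -0.00023607850924500822
mat [0.49087078 0.1455504  0.004     ] 8.759836545717222 8.614796079785794
scan [[0.4795 0.1419 0.02  ]
 [0.4218 0.1386 0.02  ]
 [0.4153 0.1388 0.018 ]
 [0.4018 0.1374 0.018 ]
 [0.5897 0.1355 0.06  ]
 [0.565  0.1774 0.035 ]
 [0.5631 0.106  0.035 ]] -176.6654256118289 179.44274918189745
```

Measurements are consistent. The bay's yaw is −60° with its origin at (0.600, −0.260). The box is at x −149 mm in the bay frame, centred. The scanner's x direction is about 183°. Next I'll move behind the box with the tool tilted 25°, fingertips leading, so the push stays low and clear of the lid.

```bash
cat >> h.py <<'E'
from scipy.spatial.transform import Rotation as Ro
O=np.array([.600,-.260]);bx=np.array([.5,-.8660]);by=np.array([.8660,.5])
def bay(x,y,z):return np.r_[O+bx*x+by*y,z]
def down(yaw,tilt=0):return Ro.from_euler('xyz',[180,0,yaw],True)*Ro.from_rotvec([0,np.radians(tilt),0])
def rows(p,R):
    s=bot.state();C=Ro.from_euler('xyz',s["orientation"],True)
    print("travel",(C.inv().apply(p-s["ee_pos"])*100).round(2),"turn",(C.inv()*R).as_rotvec().round(3))
E
python3 -c "
from h import *
rows(bay(-.27,0,.16),down(120,-25))"
```

```text
travel [-42.74 -38.95   4.53] turn [ 0.126 -0.424  0.573]
```

```bash
python3 -m crank '{"travel":[[-2.5,-2.3,0.3],[-5,-4.6,0.5],[-7.5,-6.9,0.8],[-10,-9.2,1],[-12.5,-11.5,1.3],[-15,-13.8,1.6],[-17.5,-16,1.9],[-20,-18.2,2.1],[-21.5,-19.5,2.3],[-21.5,-19.5,2.3]],"turn":[[0.01,-0.04,0.06],[0.03,-0.08,0.12],[0.04,-0.13,0.17],[0.05,-0.17,0.23],[0.06,-0.21,0.29],[0.08,-0.25,0.34],[0.09,-0.3,0.4],[0.1,-0.34,0.46],[0.12,-0.38,0.52],[0.126,-0.424,0.573]],"gripper":[0.5,0.5,0.5,0.5,0.5,0.5,0.5,0.5,0.5,0.5]}' 20; python3 -c "
from h import *
rows(bay(-.27,0,.16),down(120,-25))"
```

```text
time: 0.98
ee_pos: [0.363, 0.2397, 0.1825]
orientation: [180.0, 25.2, 119.6]
ft_force: [-0.0, -0.4, 0.6]
width: 0.0466
grasp_force: 0.0
travel [-24.51  -4.29  14.03] turn [-0.002  0.004 -0.006]
```

```bash
python3 -m crank '{"travel":[[-3,-0.5,1.7],[-6,-1,3.4],[-9,-1.6,5.2],[-12,-2.1,6.9],[-15,-2.6,8.6],[-18,-3.1,10.3],[-21,-3.7,12],[-23,-4,13.2],[-24.5,-4.3,14],[-24.5,-4.3,14]],"turn":[[0,0,0],[0,0,0],[0,0,0],[0,0,0],[0,0,0],[0,0,0],[0,0,0],[0,0,-0.006],[0,0,-0.006],[0,0.004,-0.006]],"gripper":[0.5,0.5,0.5,0.5,0.5,0.5,0.5,0.5,0.5,0.5]}'; python3 -c "
from h import *
rows(bay(-.23,0,.035),down(120,-25))"
```

```text
time: 1.82
ee_pos: [0.466, -0.0242, 0.1587]
orientation: [-179.8, 24.8, 120.2]
ft_force: [-0.0, 0.1, 0.7]
width: 0.0471
grasp_force: 0.0
travel [ 1.44 -0.16 12.96] turn [-0.001 -0.004  0.003]
```

```bash
python3 -m crank '{"travel":[[0.2,0,1.6],[0.4,0,3.2],[0.6,-0.1,4.8],[0.8,-0.1,6.4],[1,-0.1,8],[1.2,-0.1,9.6],[1.3,-0.15,11.2],[1.4,-0.15,12.4],[1.45,-0.15,12.95],[1.45,-0.15,12.95]],"turn":[[0,0,0],[0,0,0],[0,0,0],[0,0,0],[0,0,0],[0,0,0],[0,0,0],[0,0,0],[0,0,0],[0,0,0]],"gripper":[0.5,0.5,0.5,0.5,0.5,0.5,0.5,0.5,0.5,0.5]}'; python3 -c "
from h import *
rows(bay(-.12,0,.035),down(120,-25))
rows(bay(-.055,0,.035),down(120,-25))"
```

```text
time: 2.65
ee_pos: [0.4845, -0.0575, 0.0342]
orientation: [-179.8, 24.7, 120.4]
ft_force: [0.0, -0.1, -1.2]
width: 0.0469
grasp_force: 0.0
travel [-10.31  -0.18   4.65] turn [-0.001 -0.006  0.007]
travel [-16.21  -0.22   7.37] turn [-0.001 -0.006  0.007]
```

```bash
python3 -m crank '{"travel":[[-0.5,0,0.2],[-1.1,0,0.5],[-1.8,0,0.8],[-2.5,0,1.1],[-3.2,-0.05,1.45],[-3.9,-0.05,1.75],[-4.6,-0.1,2.1],[-5.3,-0.1,2.4],[-6,-0.1,2.7],[-6.7,-0.1,3]],"turn":[[0,0,0],[0,0,0],[0,0,0],[0,0,0],[0,0,0.007],[0,0,0.007],[0,0,0.007],[0,0,0.007],[0,0,0.007],[0,0,0.007]],"gripper":[0.5,0.5,0.5,0.5,0.5,0.5,0.5,0.5,0.5,0.5]}'
python3 - <<'E'
from h import *
rows(bay(-.055,0,.035),down(120,-25))
rows(bay(-.042,0,.035),down(120,-25))
im=bot.read_camera("top")[:,:,::-1]
cv2.imwrite("pics/c3.png",cv2.resize(im[120:270,220:370],None,fx=4,fy=4,interpolation=cv2.INTER_CUBIC))
E
```

```text
time: 3.48
ee_pos: [0.5213, -0.1225, 0.036]
orientation: [179.9, 24.7, 119.9]
ft_force: [-1.1, 1.6, 0.9]
width: 0.0474
grasp_force: 1.3
travel [-9.36 -0.05  4.42] turn [ 0.    -0.005 -0.001]
travel [-10.54  -0.05   4.96] turn [ 0.    -0.005 -0.001]
```

View pics/c3.png

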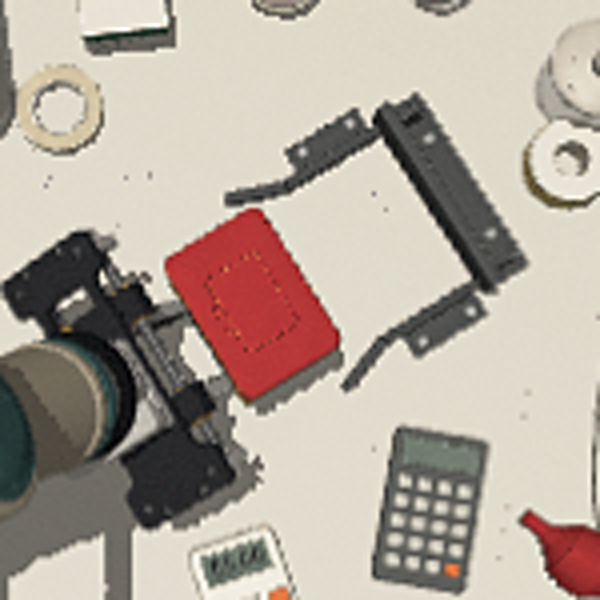

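The box (lid centre at about (255,305)) is being pushed squarely into the mouth by the two fingers, with clear room around it. Now I'll continue.

```bash
python3 -m crank '{"travel":[[-0.6,0,0.3],[-1.3,0,0.6],[-2,0,0.9],[-2.7,0,1.2],[-3.4,0,1.6],[-4.1,0,1.9],[-4.8,0,2.2],[-5.5,0,2.55],[-6.2,0,2.9],[-6.9,0,3.2]],"turn":[[0,0,0],[0,0,0],[0,0,0],[0,0,0],[0,0,0],[0,0,0],[0,0,0],[0,0,0],[0,0,0],[0,0,0]],"gripper":[0.5,0.5,0.5,0.5,0.5,0.5,0.5,0.5,0.5,0.5]}'
python3 - <<'E'
from h import *
rows(bay(-.042,0,.035),down(120,-25))
s=bot.state();print(s["ft_force"],(s["ee_pos"][:2]-O)@bx)
E
```

```text
time: 4.37
ee_pos: [0.5599, -0.1884, 0.0361]
orientation: [179.9, 24.8, 119.9]
ft_force: [-0.5, 1.6, 0.3]
width: 0.0471
grasp_force: 1.2
travel [-3.59 -0.1   1.78] turn [ 0.001 -0.004 -0.001]
[-0.5071467   1.61915014  0.28871279] -0.08204633638060237
```

```bash
python3 -m crank '{"travel":[[-0.4,0,0.2],[-0.8,0,0.4],[-1.2,0,0.6],[-1.6,0,0.8],[-2,0,0.95],[-2.4,-0.05,1.15],[-2.8,-0.1,1.35],[-3.1,-0.1,1.5],[-3.4,-0.1,1.65],[-3.6,-0.1,1.75]],"turn":[[0,0,0],[0,0,0],[0,0,0],[0,0,0],[0,0,0],[0,0,0],[0,0,0],[0,0,0],[0,0,0],[0,0,0]],"gripper":[0.5,0.5,0.5,0.5,0.5,0.5,0.5,0.5,0.5,0.5]}'
python3 - <<'E'
from h import *
s=bot.state();print(s["ft_force"],(s["ee_pos"][:2]-O)@bx)
im=bot.read_camera("top")[:,:,::-1]
cv2.imwrite("pics/c4.png",cv2.resize(im[137:232,240:360],None,fx=6.25,fy=6.25,interpolation=cv2.INTER_CUBIC))
E
```

```text
time: 5.2
ee_pos: [0.5784, -0.2229, 0.0351]
orientation: [179.9, 24.7, 119.9]
ft_force: [-5.5, 11.2, 9.4]
width: 0.0468
grasp_force: 6.2
[-5.53516548 11.18778559  9.40721219] -0.0429006338060354
```

View pics/c4.png

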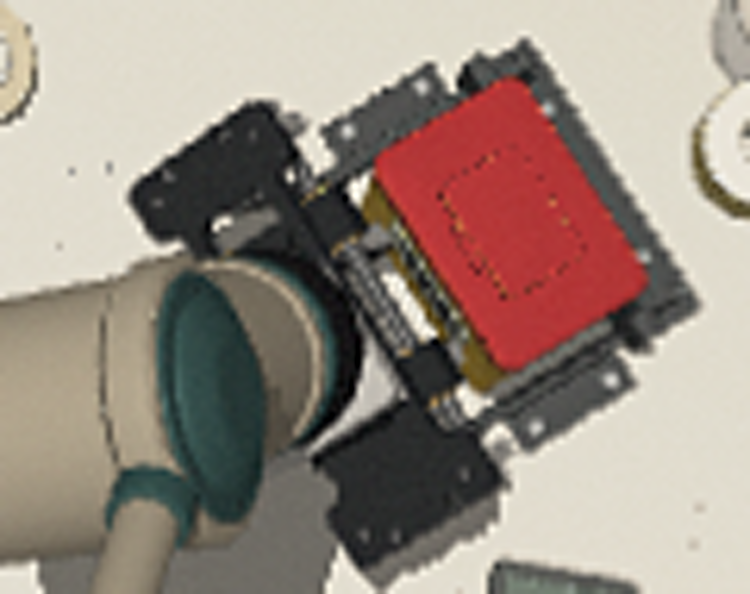

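The box sits against the stop between the rails, with lid corners at about (374,155), (515,78), (648,283), (507,372). I'll check the numbers, hold, then back off.

```bash
python3 - <<'E'
from h import *
f1=lambda a:(np.array(a,float)+.5)/6.25-.5+[240,137]
L=ray("top",f1([(374,155),(515,78),(648,283),(507,372)]),.113);c=L.mean(0)[:2]-O
e=L[1]-L[0]+L[2]-L[3];print(c@bx,c@by,np.degrees(np.arctan2(e[1],e[0])),np.linalg.norm(e)/2)
E
python3 -m crank '{"travel":[[0,0,0],[0,0,0],[0,0,0],[0,0,0],[0.5,0,-0.3],[1.5,0,-0.8],[3,0,-1.5],[5,0,-2.5],[7,0,-3.5],[9,0,-4.5]],"turn":[[0,0,0],[0,0,0],[0,0,0],[0,0,0],[0,0,0],[0,0,0],[0,0,0],[0,0,0],[0,0,0],[0,0,0]],"gripper":[0.5,0.5,0.5,0.5,0.5,0.5,0.5,0.5,0.5,0.5]}'
python3 - <<'E'
from h import *
im=bot.read_camera("top")
print(im.shape)
# red lid now
h=cv2.cvtColor(im,cv2.COLOR_RGB2HSV);m=((h[...,0]<6)|(h[...,0]>174))&(h[...,1]>150)&(h[...,2]>100)
n,l,st,ce=cv2.connectedComponentsWithStats(m.astype(np.uint8));k=1+st[1:,4].argmax()
r=cv2.minAreaRect(np.argwhere(l==k)[:,::-1].astype(np.float32));L=ray("top",cv2.boxPoints(r),.113);c=L.mean(0)[:2]-O
print(c@bx,c@by,[np.degrees(np.arctan2(*(L[(i+1)%4]-L[i])[1::-1])) for i in range(4)])
rows(np.array([.478,.142,.15]),down(183))
E
```

```text
-0.0006559502894576467 -0.0011767575837620138 -61.076323347980015 0.06761156031514938
time: 6.08
ee_pos: [0.5278, -0.1349, 0.0385]
orientation: [179.9, 24.8, 119.9]
ft_force: [0.6, 0.4, -0.6]
width: 0.047
grasp_force: 0.0
(384, 512, 3)
-0.0011550680669547403 -0.00156136027796774 [np.float64(-58.58878533745526), np.float64(-150.03532721061737), np.float64(120.9374165798242), np.float64(30.394874046362357)]
travel [ 19.04   9.67 -21.07] turn [-0.236  0.386 -1.082]
```

```bash
python3 -m crank '{"travel":[[2,1,-2.1],[4,2,-4.2],[6,3,-6.5],[8,4,-9],[10,5,-11.5],[12,6,-13.5],[14,7,-15.5],[16,8,-17.6],[18,9,-20],[19,9.7,-21]],"turn":[[-0.02,0.04,-0.11],[-0.05,0.08,-0.22],[-0.07,0.12,-0.33],[-0.09,0.16,-0.44],[-0.12,0.19,-0.54],[-0.14,0.23,-0.65],[-0.17,0.27,-0.76],[-0.19,0.31,-0.87],[-0.21,0.35,-0.98],[-0.236,0.386,-1.082]],"gripper":[0,0,0,0,0,0,0,0,0,0]}' 40; python3 -c "
from h import *
rows(np.array([.478,.142,.05]),down(183))
rows(np.array([.478,.142,.009]),down(183))"
```

```text
time: 6.97
ee_pos: [0.4824, 0.1409, 0.1518]
orientation: [180.0, 0.2, -176.6]
ft_force: [0.4, -0.2, -0.3]
width: 0.094
grasp_force: 0.0
travel [ 0.47  0.13 10.18] turn [0.001 0.004 0.007]
travel [ 0.49  0.12 14.28] turn [0.001 0.004 0.007]
```

```bash
python3 -m crank '{"travel":[[0.1,0.02,1.5],[0.2,0.05,3.2],[0.3,0.08,5],[0.4,0.1,6.8],[0.45,0.12,8.6],[0.48,0.12,10.2],[0.48,0.12,11.7],[0.48,0.12,12.9],[0.48,0.12,13.8],[0.48,0.12,14.25]],"turn":[[0,0,0],[0,0,0],[0,0,0],[0,0,0.007],[0,0,0.007],[0,0,0.007],[0,0,0.007],[0,0,0.007],[0,0,0.007],[0,0,0.007]],"gripper":[0,0,0,0,0,0,0,0,0,0]}' && python3 -m crank '{"travel":[[0,0,0],[0,0,0],[0,0,0],[0,0,0],[0,0,0],[0,0,0],[0,0,0],[0,0,0],[0,0,0],[0,0,0]],"turn":[[0,0,0],[0,0,0],[0,0,0],[0,0,0],[0,0,0],[0,0,0],[0,0,0],[0,0,0],[0,0,0],[0,0,0]],"gripper":[0.4,0.6,0.75,0.9,1,1,1,1,1,1]}' 40
```

```text
time: 7.8
ee_pos: [0.477, 0.1388, 0.0061]
orientation: [-179.9, 0.0, -177.4]
ft_force: [-0.3, 0.3, 0.5]
width: 0.0938
grasp_force: 0.0
time: 8.63
ee_pos: [0.4775, 0.1392, 0.0072]
orientation: [-179.9, 0.1, -177.4]
ft_force: [0.5, 1.5, 0.2]
width: 0.0305
grasp_force: 0.3
```

```bash
python3 -m crank '{"travel":[[0,0,0],[0,0,0],[0,0,0],[0,0,0],[0,0,0],[0,0,-0.4],[0,0,-0.8],[0,0,-1.4],[0,0,-2],[0,0,-2.6]],"turn":[[0,0,0],[0,0,0],[0,0,0],[0,0,0],[0,0,0],[0,0,0],[0,0,0],[0,0,0],[0,0,0],[0,0,0]],"gripper":[1,1,1,1,1,1,1,1,1,1]}' 45
python3 - <<'E'
from h import *
s=bot.state();print(s["ee_pos"],s["ft_force"],s["ft_torque"])
a=bot.read_camera("top")[170:275,135:215,::-1];b=bot.read_camera("scene")[140:245,120:230,::-1]
cv2.imwrite("pics/c5.png",cv2.resize(np.hstack([a,b]),None,fx=4.2,fy=4.2,interpolation=cv2.INTER_CUBIC))
E
```

```text
time: 9.47
ee_pos: [0.4776, 0.1391, 0.0338]
orientation: [-179.9, 0.1, -177.4]
ft_force: [0.1, -0.9, -0.5]
width: 0.0299
grasp_force: 44.9
[0.47756938 0.13905056 0.03380803] [ 0.06081763 -0.88103105 -0.49825127] [0.05066098 0.07360496 0.00699627]
```

View pics/c5.png

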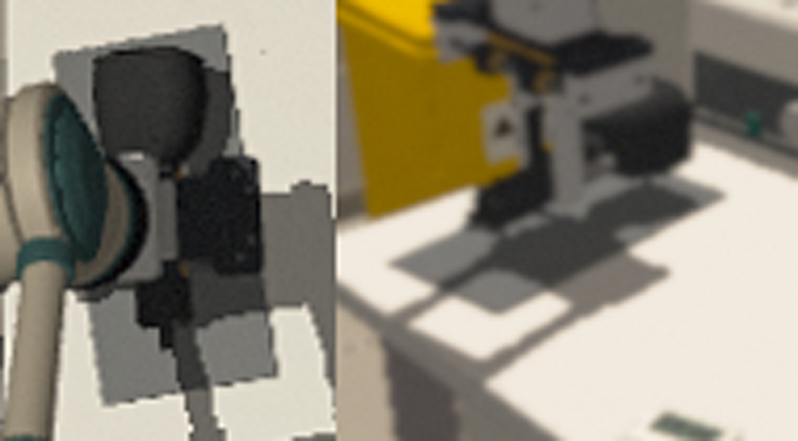

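The scanner is lifted level in the grip (about 45 N) and clear of the mat. Next I'll carry it to a standoff in front of the label.

```bash
python3 -c "
from h import *
rows(bay(-.29,.0025,.07),down(120))"
```

```text
travel [  2.78 -14.58  -3.56] turn [1.000e-03 4.000e-03 1.092e+00]
```

```bash
python3 -m crank '{"travel":[[0,0,-0.5],[0.1,-0.4,-1.2],[0.2,-1,-2],[0.4,-1.8,-2.8],[0.6,-2.7,-3.5],[0.8,-3.7,-3.5],[1,-4.7,-3.5],[1.2,-5.7,-3.5],[1.4,-6.6,-3.5],[1.5,-7.2,-3.5]],"turn":[[0,0,0],[0,0,0.02],[0,0,0.06],[0,0,0.12],[0,0,0.18],[0,0,0.25],[0,0,0.33],[0,0,0.41],[0,0,0.48],[0,0,0.54]],"gripper":[1,1,1,1,1,1,1,1,1,1]}'; python3 -c "
from h import *
rows(bay(-.29,.0025,.07),down(120))"
```

```text
time: 10.4
ee_pos: [0.4653, 0.0655, 0.0686]
orientation: [-180.0, 0.1, 151.4]
ft_force: [0.1, -0.0, -1.5]
width: 0.0299
grasp_force: 44.9
travel [-2.8  -6.81 -0.13] turn [0.    0.002 0.547]
```

```bash
python3 -m crank '{"travel":[[-0.2,-0.5,0],[-0.5,-1.2,0],[-0.8,-2,0],[-1.2,-2.8,0],[-1.5,-3.6,0],[-1.9,-4.5,0],[-2.2,-5.3,0],[-2.5,-6.1,0],[-2.7,-6.6,0],[-2.8,-6.8,0]],"turn":[[0,0,0.04],[0,0,0.1],[0,0,0.16],[0,0,0.23],[0,0,0.3],[0,0,0.37],[0,0,0.43],[0,0,0.48],[0,0,0.52],[0,0,0.547]],"gripper":[1,1,1,1,1,1,1,1,1,1]}'; python3 -c "
from h import *
rows(bay(-.225,.0025,.028),down(120))"
```

```text
time: 11.23
ee_pos: [0.4578, -0.0075, 0.0686]
orientation: [179.9, 0.1, 120.1]
ft_force: [1.5, -0.1, -1.5]
width: 0.0296
grasp_force: 44.9
travel [-6.47 -0.08  4.08] turn [0.001 0.002 0.002]
```

```bash
python3 -m crank '{"travel":[[-0.3,0,0.2],[-0.9,0,0.6],[-1.6,0,1],[-2.4,0,1.5],[-3.2,0,2],[-4,-0.05,2.5],[-4.8,-0.05,3],[-5.5,-0.1,3.5],[-6.1,-0.1,3.9],[-6.45,-0.1,4.1]],"turn":[[0,0,0],[0,0,0],[0,0,0],[0,0,0],[0,0,0],[0,0,0],[0,0,0],[0,0,0],[0,0,0],[0,0,0]],"gripper":[1,1,1,1,1,1,1,1,1,1]}'
python3 - <<'E'
from h import *
rows(bay(-.225,.0025,.028),down(120))
a=bot.read_camera("top")[130:255,230:350,::-1];b=bot.read_camera("scene")[150:275,190:310,::-1]
W=bay(-.117,-.0015,.06);print("expected window px top/scene",(proj("top",W)-[230,130])*3.3,(proj("scene",W)-[190,150])*3.3+[396,0])
H=bay(-.117,-.0015,.095);print("head top front",(proj("top",H)-[230,130])*3.3,(proj("scene",H)-[190,150])*3.3+[396,0])
L=bay(-.037,-.0015,.06);print("label",(proj("scene",L)-[190,150])*3.3+[396,0])
cv2.imwrite("pics/c6.png",cv2.resize(np.hstack([a,b]),None,fx=3.3,fy=3.3,interpolation=cv2.INTER_CUBIC))
E
```

```text
time: 12.07
ee_pos: [0.49, -0.0636, 0.0266]
orientation: [180.0, 0.1, 120.3]
ft_force: [-0.1, -0.6, -2.1]
width: 0.0294
grasp_force: 44.9
travel [-0.01 -0.04 -0.14] turn [0.    0.001 0.004]
expected window px top/scene [[172.08216426 224.35526253]] [[603.6442548  187.79319016]]
head top front [[173.14456541 219.80426561]] [[604.58746204 150.50073537]]
label [[698.61375368 201.69963049]]
```

View pics/c6.png

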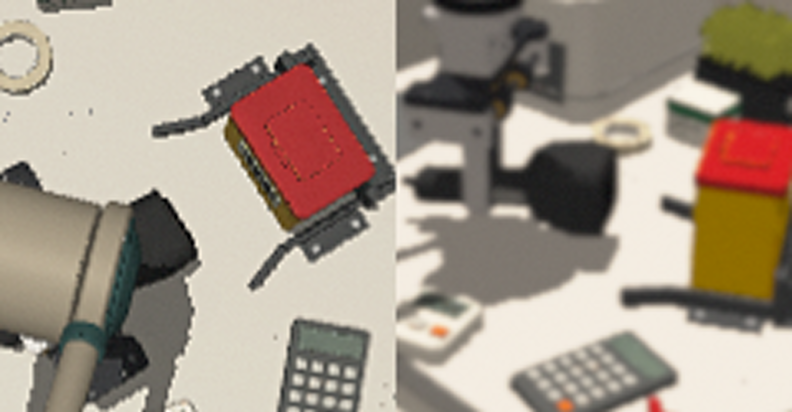

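The head's front edge runs (157,192)–(198,262) in the top view and its middle is about (610,190) in the scene view. The expected window positions were (172,224) and (604,188), so the scanner is within a few mm, level, square and about 7.5 cm off. Now I'll hold over two seconds.

```bash
for i in 1 2 3; do python3 -m crank '{"travel":[[0,0,0],[0,0,0],[0,0,0],[0,0,0],[0,0,0],[0,0,0],[0,0,0],[0,0,0],[0,0,0],[0,0,0]],"turn":[[0,0,0],[0,0,0],[0,0,0],[0,0,0],[0,0,0],[0,0,0],[0,0,0],[0,0,0],[0,0,0],[0,0,0]],"gripper":[1,1,1,1,1,1,1,1,1,1]}'; done | tail -6
python3 -c "
from h import *
print('back');rows(bay(-.29,.0025,.07),down(120))"
```

```text
time: 14.67
ee_pos: [0.4898, -0.0628, 0.0274]
orientation: [179.9, 0.1, 120.3]
ft_force: [-0.8, -0.4, -1.9]
width: 0.0295
grasp_force: 44.9
back
travel [ 6.4  -0.03 -4.27] turn [0.001 0.002 0.005]
```

```bash
python3 -m crank '{"travel":[[0.4,0,-0.3],[1,0,-0.7],[1.7,0,-1.1],[2.5,0,-1.6],[3.3,0,-2.1],[4.1,0,-2.6],[4.9,0,-3.2],[5.6,0,-3.7],[6.1,0,-4.1],[6.4,0,-4.3]],"turn":[[0,0,0],[0,0,0],[0,0,0],[0,0,0],[0,0,0],[0,0,0],[0,0,0],[0,0,0],[0,0,0],[0,0,0]],"gripper":[1,1,1,1,1,1,1,1,1,1]}'
python3 -c "
from h import *
rows(np.array([.475,.147,.06]),down(188.7))"
```

```text
time: 15.5
ee_pos: [0.4573, -0.0068, 0.0711]
orientation: [179.9, 0.1, 120.3]
ft_force: [0.2, 0.5, -1.3]
width: 0.0297
grasp_force: 44.9
travel [12.38  9.29  1.09] turn [ 0.     0.003 -1.193]
```

```bash
python3 -m crank '{"travel":[[0.3,0.2,0],[1,0.7,0],[1.8,1.3,0],[2.6,1.9,0],[3.4,2.5,0],[4.2,3.1,0],[5,3.7,0],[5.6,4.2,0],[6,4.5,0],[6.2,4.6,0]],"turn":[[0,0,-0.03],[0,0,-0.09],[0,0,-0.16],[0,0,-0.23],[0,0,-0.31],[0,0,-0.39],[0,0,-0.47],[0,0,-0.54],[0,0,-0.58],[0,0,-0.6]],"gripper":[1,1,1,1,1,1,1,1,1,1]}'
python3 -c "
from h import *
rows(np.array([.475,.147,.05]),down(188.7))"
```

```text
time: 16.33
ee_pos: [0.4661, 0.0698, 0.0699]
orientation: [-180.0, 0.1, 154.8]
ft_force: [0.0, 0.1, -2.0]
width: 0.0299
grasp_force: 44.9
travel [2.48 7.36 1.98] turn [-0.001  0.002 -0.591]
```

```bash
python3 -m crank '{"travel":[[0.1,0.3,0],[0.3,0.9,0],[0.5,1.7,0.2],[0.8,2.6,0.4],[1.1,3.5,0.7],[1.5,4.5,1],[1.9,5.6,1.3],[2.2,6.5,1.6],[2.4,7.1,1.8],[2.5,7.4,2]],"turn":[[0,0,-0.03],[0,0,-0.09],[0,0,-0.16],[0,0,-0.23],[0,0,-0.31],[0,0,-0.39],[0,0,-0.47],[0,0,-0.53],[0,0,-0.57],[0,0,-0.591]],"gripper":[1,1,1,1,1,1,1,1,1,1]}'
python3 -c "
from h import *
rows(np.array([.475,.147,.008]),down(188.7));print(bot.state()['ft_force'])"
```

```text
time: 17.17
ee_pos: [0.4751, 0.1473, 0.0498]
orientation: [-179.9, 0.1, -171.3]
ft_force: [0.3, -0.1, -1.8]
width: 0.0302
grasp_force: 44.9
travel [ 0.02 -0.02  4.18] turn [-0.001  0.001 -0.   ]
[ 0.28190142 -0.14901509 -1.78899325]
```

```bash
python3 -m crank '{"travel":[[0,0,0.5],[0,0,1.1],[0,0,1.7],[0,0,2.3],[0,0,2.8],[0,0,3.2],[0,0,3.5],[0,0,3.7],[0,0,3.8],[0,0,3.9]],"turn":[[0,0,0],[0,0,0],[0,0,0],[0,0,0],[0,0,0],[0,0,0],[0,0,0],[0,0,0],[0,0,0],[0,0,0]],"gripper":[1,1,1,1,1,1,1,1,1,1]}'
```

```text
time: 18.0
ee_pos: [0.4752, 0.1467, 0.0111]
orientation: [-179.9, 0.1, -171.5]
ft_force: [-0.4, -0.3, -2.9]
width: 0.0295
grasp_force: 44.9
```

```bash
python3 -m crank '{"travel":[[0,0,0],[0,0,0.05],[0,0,0.1],[0,0,0.15],[0,0,0.2],[0,0,0.25],[0,0,0.3],[0,0,0.3],[0,0,0.3],[0,0,0.3]],"turn":[[0,0,0],[0,0,0],[0,0,0],[0,0,0],[0,0,0],[0,0,0],[0,0,0],[0,0,0],[0,0,0],[0,0,0]],"gripper":[1,1,1,1,1,1,1,1,1,1]}'
```

```text
time: 18.83
ee_pos: [0.4751, 0.1467, 0.0081]
orientation: [-179.9, 0.1, -171.5]
ft_force: [0.1, -0.2, -1.3]
width: 0.0296
grasp_force: 44.9
```

```bash
python3 -m crank '{"travel":[[0,0,0.05],[0,0,0.05],[0,0,0.1],[0,0,0.1],[0,0,0.1],[0,0,0.13],[0,0,0.13],[0,0,0.13],[0,0,0.13],[0,0,0.13]],"turn":[[0,0,0],[0,0,0],[0,0,0],[0,0,0],[0,0,0],[0,0,0],[0,0,0],[0,0,0],[0,0,0],[0,0,0]],"gripper":[1,1,1,1,1,1,1,1,1,1]}'
```

```text
time: 19.67
ee_pos: [0.4751, 0.1467, 0.0072]
orientation: [-179.9, 0.1, -171.5]
ft_force: [-1.0, 0.4, 4.1]
width: 0.0297
grasp_force: 44.9
```

The force has gone to +4 N, so the scanner is resting on the mat. I'll release slowly, then lift.

```bash
python3 -m crank '{"travel":[[0,0,0],[0,0,0],[0,0,0],[0,0,0],[0,0,0],[0,0,0],[0,0,0],[0,0,0],[0,0,0],[0,0,0]],"turn":[[0,0,0],[0,0,0],[0,0,0],[0,0,0],[0,0,0],[0,0,0],[0,0,0],[0,0,0],[0,0,0],[0,0,0]],"gripper":[0.65,0.6,0.55,0.5,0.4,0.3,0.2,0.1,0,0]}' && python3 -m crank '{"travel":[[0,0,0],[0,0,0],[0,0,-0.5],[0,0,-1.5],[0,0,-3],[0,0,-5],[0,0,-8],[0,0,-11],[0,0,-14],[0,0,-17]],"turn":[[0,0,0],[0,0,0],[0,0,0],[0,0,0],[0,0,0],[0,0,0],[0,0,0],[0,0,0],[0,0,0],[0,0,0]],"gripper":[0,0,0,0,0,0,0,0,0,0]}' && python3 -m crank '{"travel":[[2,0,-1],[4,0,-2],[6,0,-3],[8,0,-4],[10,0,-5],[12,0,-6],[13,0,-6],[13,0,-6],[13,0,-6],[13,0,-6]],"turn":[[0,0,0],[0,0,0],[0,0,0],[0,0,0],[0,0,0],[0,0,0],[0,0,0],[0,0,0],[0,0,0],[0,0,0]],"gripper":[0,0,0,0,0,0,0,0,0,0]}'
python3 - <<'E'
from h import *
cv2.imwrite("pics/c7.png",cv2.resize(bot.read_camera("top")[130:280,130:370,::-1],None,fx=3.3,fy=3.3,interpolation=cv2.INTER_CUBIC))
E
```

```text
time: 20.5
ee_pos: [0.4751, 0.1467, 0.0068]
orientation: [-179.9, 0.1, -171.5]
ft_force: [-0.5, -0.2, 0.4]
width: 0.0838
grasp_force: 0.0
time: 21.33
ee_pos: [0.4743, 0.1469, 0.1787]
orientation: [-179.9, 0.1, -171.5]
ft_force: [0.2, 0.0, 0.2]
width: 0.094
grasp_force: 0.0
time: 22.17
ee_pos: [0.3468, 0.1278, 0.2362]
orientation: [-179.9, 0.1, -171.5]
ft_force: [0.2, -0.1, 0.7]
width: 0.094
grasp_force: 0.0
```

View pics/c7.png

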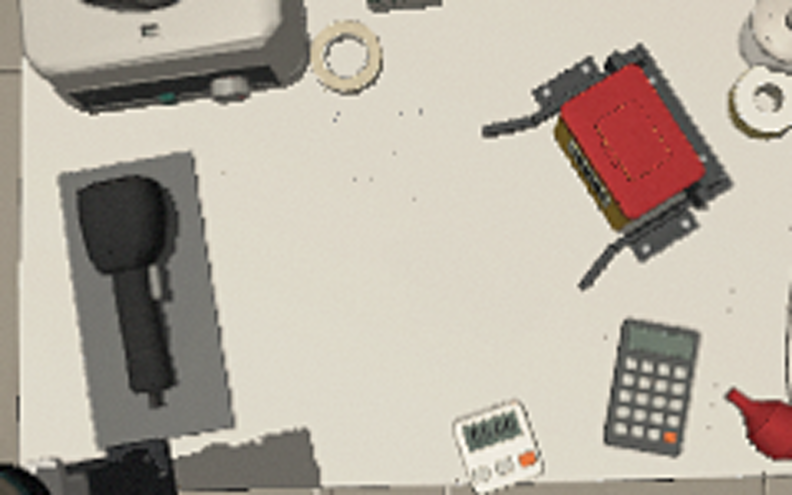

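The scanner (head at (122,225), cord at (155,400)) lies lengthwise and wholly on the mat. The box is home at (630,145), and the bystanders are unmoved.

```bash
python3 -c "
from workcell import bot
print(bot.sign_off())"
```

```text
the job is handed in; nothing more can be done
None
```

I pushed the box home in the bay (about 1 mm from its origin by camera), held the scanner on the label from about 7.5 cm for over two seconds, and laid it back flat on its mat. The job is handed in; no verdict was returned.

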